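# Clamp the portafilter in the tamping stand

## Task

With the fingertips only, push the portafilter fully home in the tamping stand, so that its basket rests against the back stop; do not lift it. Then push the clamp lever, which leans back, over past its centre towards the portafilter, so that it snaps down onto the basket's rim and stays there. Leave the other loose things on the bench where they stand.

Things in the scene. Friction and masses are not known exactly. Their poses are not given: they have to be found in the camera images.
- stand: Tamping stand, fixed to the bench: aluminium plate 235 x 100 x 10 mm (x = -115 to +120 mm) with black guides. Origin on the bench, below the centre of the basket's seat; z up, x = direction in which the portafilter is pushed home. Rails 73 mm apart (x = -75 to +40, top 32 mm above bench) guide the basket, two posts 34 mm apart (x = -105, top 50 mm) the handle.
- back_stop (a point): Middle of the face of the stand's black back stop, which the basket touches when home: 34 mm along the stand's +x from its origin, 25 mm above the bench. The stop is 50 mm wide, its top 40 mm above the bench.
- portafilter: Loose steel portafilter, about 0.5 kg: open round basket, outer diameter 68 mm, height 48 mm, flat on the stand's plate, dark wooden handle along its own -x. Origin: centre of the basket's underside, 10 mm above the bench; x as the stand's within 2 degrees. Starts 28 to 45 mm short of home; home when its origin is over the stand's. Friction when slid: up to about 6 N.
- handle_end (a point): Centre of the blunt end of the portafilter's handle, 134 mm from the portafilter's origin along -x, 38 mm above the bench, beyond the plate and free to be pushed. The handle is 22 mm in diameter at its end, 27 mm at most.
- clamp (a joint): Clamp lever's angle, rad. 0 = open, leaning 40 degrees back to the stand's +x; grows as it is pushed towards -x. An over-centre spring pulls it open below about 0.6 (nearly upright) and snaps it shut beyond. Shut on the rim of a portafilter that is home it rests at about 1.13; with no rim under its pad it goes to 1.20. Takes up to 6 N near the knob, most at first.
- clamp_hinge (a point): Middle of the clamp's hinge, 72 mm along the stand's +x from its origin, 60 mm above the bench; the hinge line is parallel to the stand's y. Steel cheeks carry it (x = 52 to 92 mm in the stand, 46 mm over their outsides, top 72 mm above the bench).
- clamp_knob (a point): Centre of the black ball knob, diameter 28 mm, on the lever (12 mm steel rod), 90 mm from the hinge; moves with the lever. In the stand's frame: open x = 130, z = 129 mm; upright x = 72, z = 150; shut x = 34, z = 142. Nothing close behind it (the stand's +x side) is taller than 30 mm.
- espresso_cup: White espresso cup, 64 mm across, 58 mm high, standing beside the stand on its +y side. Origin under its centre. Leave it.
- shot_glass: Shot glass, 52 mm across, 60 mm high, beside the stand on its -y side near the handle. Origin under its centre. Leave it.
- dosing_ring: Aluminium dosing ring, 68 mm across, 25 mm high, beside the stand on its -y side near the clamp. Origin under its centre. Leave it.
- tamper: Coffee tamper of dark steel, base 58 mm across, 93 mm high, standing on a black rubber mat (160 x 140 x 6 mm) to the robot's right. Origin under its centre. Leave it.
- milk_jug: Steel milk jug, 84 mm across, 110 mm high, with a handle, to the robot's left. Origin under its centre. Leave it.
- takeaway_cup: Paper takeaway cup, 80 mm across, 100 mm high, to the robot's left. Origin under its centre. Leave it.
- syrup: Amber glass bottle, 72 mm across, 150 mm high, to the robot's left. Origin under its centre. Leave it.
Not all that is in view belongs to the job. Leave any blue look-alike of the portafilter alone.

How it is judged (in metres and radians):
On the way, in this order (a step that is already met when the one before it is completed fails the run):
1. the portafilter is pushed home against the back stop while the clamp is still open (x of portafilter in the frame of stand above -0.005 m and value of joint clamp below 0.35 rad), for 0.2 s.
2. the clamp lever is flipped past centre and has snapped shut on the rim (value of joint clamp above 1.06 rad and x of portafilter in the frame of stand above -0.005 m), for 0.2 s.
At the end, for the whole second after the job is handed in: The portafilter stands flat on the stand's plate, at rest, within 5 mm of the back stop (origin within 7 mm of the stand's), and the clamp is snapped shut on its rim (1.06 to 1.18 rad) (all of step 2 and horizontal distance between portafilter and stand below 0.007 m and z of portafilter in the frame of stand below 0.014 m and angle between portafilter's own z axis and vertical below 0.08 rad and value of joint clamp below 1.18 rad and linear speed of portafilter below 0.02 m/s); the robot touches nothing.
It fails at once if the portafilter is lifted (more than 12 mm) or tipped (more than 0.3 rad) (z of portafilter in the frame of stand above 0.022 m or angle between portafilter's own z axis and vertical above 0.3 rad).
It fails at once if another thing on the bench is moved more than 25 mm (distance of any of espresso_cup, shot_glass, dosing_ring, tamper, milk_jug, takeaway_cup, syrup from where it was at the start of the episode above 0.025 m).
It also fails if it takes over 48 s, if anything falls off the work surface, if the arm or the gripper's body presses on something with over 40 N, if the wrist force passes 120 N, or if a joint passes its speed limit or range.

## Robot

A 6-joint arm with a two-finger parallel gripper is mounted at the origin on the work surface. World frame = base frame: x ahead of the robot, y to its left, z up, the work surface at z = 0. Lengths are in mm, angles in rad, forces in N, time in s.
With the tool pointing down it reaches from about 350 to 925 mm from the base axis. Payload 6.4 kg.
Tool frame: the origin (TCP) lies on the mounting face of the last link; the fingertips stand 199 mm ahead of it and the grasp point (between the pads) lies 180 mm ahead of it; x points along the fingers, y is the direction in which the jaws open and shut, and the axes are right-handed (so a half turn about x gives the same grasp; the last joint's range is limited). The gripper opens to 94 mm and grips with 3 to 60 N. Pads are 16 mm wide; open, the fingers measure 119 mm over their backs; the gripper's body (75 mm by 177 mm) begins 78 mm behind the grasp point.
Start: joints at [1.146, 0.245, 1.558, -0, 1.339, -0.174], TCP at [161.313, 629.677, 404.655] pointing down, gripper open.
Joint ranges: [-3.13, 3.13], [-1.02, 2.26], [0.13, 2.54], [-0.95, 4.09], [0.21, 2.88], [-2.74, 2.74]. Speed limits (rad/s): [2.57, 2.57, 3.14, 3.14, 3.14, 3.14].

## Interface

Orientations are given as a rotation vector (axis times angle).
In Python, from bench import bot, cams, ticket gives the robot as it stands.
- The arm moves only by the tool carry_out, never from a script. Its arguments are lists of equal length, an entry for each row: "rot": the turn, a rotation vector about the tool's x, y, z in degrees, a list of three; "linear": the shift along the tool's x, y, z in mm, a list of three; "claw": the closure, from 0 (fully open) to 1 (shut). A call has 1 to 20 rows; each row shifts and turns the pose as measured when the row begins, along the tool's axes as they then stand; what a row does not reach is not made up. A row lasts 1/10 s, in which the tool goes at most 50 mm and 8.59 degrees, less where a joint would pass 70% of its speed; a pose out of reach is approached as far as the arm can. A call with a gripper value outside its range is refused whole. The fingers move at their own pace and stop on an object; the grip force is fixed at half the most. Time passes only in rows, so rows that do not move let the fingers close. It gives the time, the measured TCP pose, the force and the opening at its end, in the units of the state.
- bot.state(): the state, without advancing time (a new reading comes with each control period).
- cams.camera(name): name is "scene" or "top"; returns (picture, depth): 420x560x3 uint8, red, green, blue; 420x560 float32, mm along the optical axis (not along the pixel's ray), 0 where there is no reading.
- cams.camera_model(name): a dict with "fx", "fy", "cx", "cy" (pixels), "R" (3x3) and "t" (3): a world point X has camera coordinates R X + t. Camera axes: x right, y down, z forward; pixel columns grow to the right and rows downward; lengths in mm; the calibration is good to about 2 mm. A picture is of the moment at which its call begins. camera_model takes no time and is no camera call.
- ticket.hand_in(): hands the job in, once; it reports no verdict.
Trained networks look in the newest picture that a camera, given by its name, has taken for a name from the list of things; names that differ only in an ending like _2 or _b are one class to them, and where a whole thing is asked for, a point or a joint stands for the part that bears it (a point fixed in the world has none). Each returns a list of dicts, best first, with "score" (0 to 1); they miss things now and then, are a little off and sometimes report something else, mostly with a low value. They report only what shows in the picture. A call takes as long as a camera call. They do not tell look-alikes from the thing itself.
- cams.recognise(name, camera): "extent" ([left, top, right, bottom] in pixels, round what is visible of it).
- cams.cut_out(name, camera): "pixels" (420x560 bool, what is visible of it) and "extent" ([left, top, right, bottom] in pixels, round what is visible of it).
- cams.pinpoint(name, camera): "pixel" ([column, row] in pixels: a listed point, or the origin of a listed thing).
The state is a dict: "time_s": time; "joint_pos": joint angles; "dq": joint speeds; "joint_efforts": joint torques, N m; "tcp_pos": TCP position; "orientation": TCP orientation; "force": force on the tool from outside, world axes, zero at the start; "ft_torque": the same for the moment, N m; "opening": finger opening in mm.
Only numpy, scipy, OpenCV 4.12 (cv2) and the standard library are available. Lean on these libraries where they do the work, as an engineer would, in place of code of your own. Each camera call takes 0.05 s, during which the arm holds its last target. There are 200 camera calls.

## Working session

There is one attempt and no reset: what is moved stays moved. The work goes in short steps, Python scripts to look and compute and a tool call to move; the robot and the scene stay as the last step left them, time stands still between calls to the robot, and variables do not carry over. Pictures are saved under pics/ and viewed, about 8 in all and at most 12, crops included, and the job is handed in when it is done.

Besides the shell and the picture viewer there is one more tool, called as name(argument=value, ...) on one line, values as JSON. carry_out: Moves the arm, as the interface text tells. Its arguments: {"type":"object","properties":{"rot":{"type":"array"},"linear":{"type":"array"},"claw":{"type":"array"}},"required":["rot","linear","claw"]}

```bash
mkdir -p pics
cat > h.py <<'E'
import numpy as np, cv2
from bench import bot, cams, ticket
from scipy.spatial.transform import Rotation as Ro
def save(n,p,crop=None,s=1):
    if crop: p=p[crop[1]:crop[3],crop[0]:crop[2]]
    cv2.imwrite('pics/'+n,cv2.resize(p[:,:,::-1],None,fx=s,fy=s,interpolation=cv2.INTER_CUBIC))
def at_z(cam,px,z):
    m=cams.camera_model(cam);R=np.array(m['R']);t=np.array(m['t'])
    d=R.T@np.array([(px[0]-m['cx'])/m['fx'],(px[1]-m['cy'])/m['fy'],1]);c=-R.T@t
    return c+d*(z-c[2])/d[2]
def proj(cam,X):
    m=cams.camera_model(cam);p=np.array(m['R'])@np.array(X)+np.array(m['t'])
    return [m['fx']*p[0]/p[2]+m['cx'],m['fy']*p[1]/p[2]+m['cy']]
E
python3 - <<'E'
from h import *
np.set_printoptions(precision=1,suppress=True)
s=bot.state();print(s['time_s'],s['tcp_pos'],Ro.from_rotvec(s['orientation']).as_matrix(),s['opening'])
ps=[cams.camera(c)[0] for c in('scene','top')]
save('a.png',np.hstack(ps),None,800/1120)
save('top.png',ps[1],None,1.4)
for n,z in [('back_stop',25),('clamp_hinge',60),('clamp_knob',129),('handle_end',38),('portafilter',10),('stand',0)]:
  for c in('scene','top'):
    for d in cams.pinpoint(n,c)[:3]: print(n,c,round(d['score'],2),np.array(d['pixel']),at_z(c,d['pixel'],z))
E
```

```text
0.0 [161.2 629.5 403.6] [[-0.   0.2  1. ]
 [-0.   1.  -0.2]
 [-1.  -0.  -0. ]] 94.33032836246106
back_stop scene 0.7 [289.7 240.8] [537.7  82.   25. ]
back_stop top 0.74 [252.9 207.9] [543.8  90.1  25. ]
clamp_hinge scene 0.64 [292.5 253.1] [566.4 132.   60. ]
clamp_hinge top 0.72 [238.7 200.4] [557.8 125.6  60. ]
clamp_knob scene 0.71 [295.5 261.4] [598.1 184.3 129. ]
clamp_knob top 0.69 [211.3 186.5] [580.2 188.1 129. ]
clamp_knob top 0.46 [235.9 253.9] [413.9 124.4 129. ]
handle_end scene 0.78 [281.7 182.9] [445.4 -80.6  38. ]
handle_end scene 0.7 [281.9 119.1] [ 297.7 -280.9   38. ]
handle_end top 0.85 [401.2 308.3] [ 281.7 -294.7   38. ]
handle_end top 0.83 [314.  243.3] [448.2 -71.9  38. ]
portafilter scene 0.9 [303.4 149.9] [ 304.5 -159.4   10. ]
portafilter scene 0.56 [286.5 229.8] [518.3  41.5  10. ]
portafilter top 0.88 [269.9 221.5] [509.2  44.6  10. ]
portafilter top 0.84 [347.1 302. ] [ 296.2 -160.    10. ]
stand scene 0.65 [292.  242.3] [526.5  78.1   0. ]
stand top 0.72 [259.3 216.2] [525.   73.7   0. ]
```

View pics/top.png

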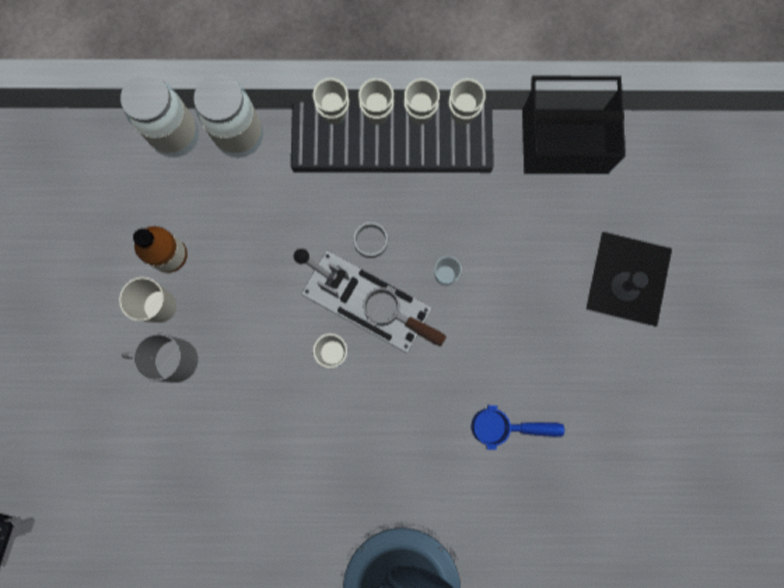

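View pics/a.png

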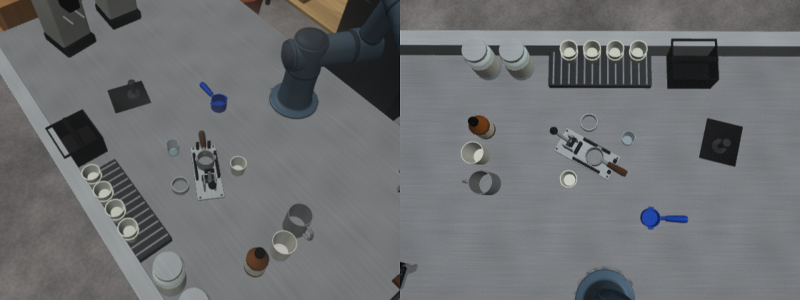

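The steel portafilter is at top pixel (271,219), with the basket between the rails and a brown handle ending at (314,243). The blue look-alike is at (350,305), handle end (401,308). I choose the steel one in the stand. Next I'll fit the stand's pose from depth and check it in a crop.

Run:
```python
from h import *
np.set_printoptions(precision=1,suppress=True)
R=Ro.from_rotvec(bot.state()['orientation']).as_matrix();print('tool z yaw',np.degrees(np.arctan2(R[1,2],R[0,2])))
def cloud(cam):
    p,d=cams.camera(cam);m=cams.camera_model(cam)
    v,u=np.mgrid[:420,:560];C=np.stack([(u-m['cx'])/m['fx']*d,(v-m['cy'])/m['fy']*d,d],-1)
    return p,(C-np.array(m['t']))@np.array(m['R']),d>0
p,X,ok=cloud('top')
roi=ok&(np.hypot(X[...,0]-525,X[...,1]-74)<170)
print('bench z',np.median(X[...,2][roi]))
m=cams.cut_out('stand','top')[0]; ps=X[m['pixels']&(X[...,2]<25)]
rc=cv2.minAreaRect(ps[:,:2].astype(np.float32)); print('stand rect',rc,m['score'])
for n in('clamp_knob','portafilter'):
  for d in cams.cut_out(n,'top')[:2]:
    q=X[d['pixels']&ok];print(n,d['extent'],np.median(q,0),np.percentile(q[:,2],[5,95]),d['score'])
# model fit overlay
for yaw,c in((62.5,None),):
  pass
a=np.radians(62.5);o=np.array([525,75])
ex=np.array([np.cos(a),np.sin(a)]);ey=np.array([-ex[1],ex[0]])
im=p.copy()
im=cv2.resize(im[150:270,190:340],None,fx=5,fy=5,interpolation=cv2.INTER_CUBIC)
def W(x,y,z): return [*(o+x*ex+y*ey),z]
for P in [(-115,-50,10),(-115,50,10),(120,50,10),(120,-50,10),(34,0,25),(72,0,60),(130,0,129)]:
    u,v=proj('top',W(*P)); cv2.circle(im,(int((u-190+.5)*5),int((v-150+.5)*5)),4,(255,0,0),-1)
save('crop.png',im)
```

```text
tool z yaw -14.370355398820408
bench z 1.7395840554122297
stand rect ((533.7713012695312, 77.31695556640625), (257.63751220703125, 102.92010498046875), 61.020267486572266) 0.67
clamp_knob [208.7, 177.4, 246.2, 204.0] [572.7 150.  107.4] [  1.1 141.6] 0.74
portafilter [334.4, 293.0, 403.6, 322.6] [ 287.4 -182.3   32.2] [ 3.2 48.5] 0.95
portafilter [262.5, 204.9, 323.6, 244.4] [495.9  20.1  40.5] [11.  58.3] 0.58
```

View pics/crop.png

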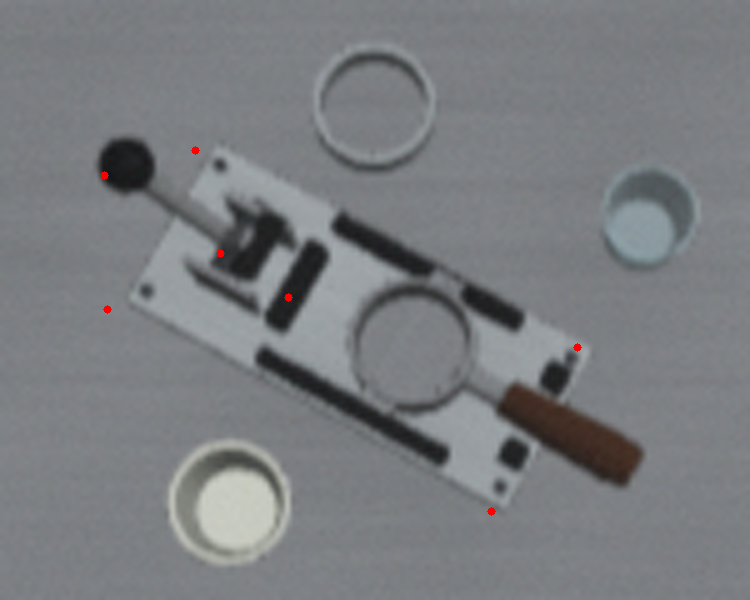

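The crop shows the steel basket centred at (412,345), the handle end at about (630,468), the knob at (127,165), and the plate corners at (219,147), (131,298), (508,511) and (590,345). I'll refine the pose from these.

Run:
```python
from h import *
np.set_printoptions(precision=1,suppress=True)
f=lambda u,v,z:at_z('top',(190+u/5-.5+.1,150+v/5-.5+.1),z)[:2]
W=np.array([f(219,147,10),f(131,298,10),f(508,511,10),f(590,345,10),f(127,165,129),f(632,468,38)*1])[:5]
L=np.array([[120,-50],[120,50],[-115,50],[-115,-50],[130,0]])
wc,lc=W.mean(0),L.mean(0);H=(L-lc).T@(W-wc);a=np.arctan2(H[0,1]-H[1,0],H[0,0]+H[1,1])
R=np.array([[np.cos(a),-np.sin(a)],[np.sin(a),np.cos(a)]]);o=wc-R@lc
print('yaw',np.degrees(a),'o',o,'res',(W-o)@R-L)
for n,P in (('basket rim',f(412,345,58)),('handle end',f(636,469,38))): print(n,P,(P-o)@R)
print('knob',o+R@[130,0])
for P in [(-185,0),(200,0)]: print(P,o+R@P)
```

```text
yaw 61.40054676839136 o [527.4  64.6] res [[-1.8  1.8]
 [-1.4 -2.4]
 [-0.7  0.4]
 [ 3.3  0.3]
 [ 0.7 -0.2]]
basket rim [510.4  38.3] [-31.1   2.3]
handle end [448.  -79.3] [-164.3    0.8]
knob [589.6 178.7]
(-185, 0) [438.8 -97.9]
(200, 0) [623.1 240.2]
```

carry_out(rot=[[8, 0, 0], [8, 0, 0], [8, 0, 0], [8, 0, 0], [8, 0, 0], [8, 0, 0], [8, 0, 0], [8, 0, 0], [8, 0, 0], [8, 0, 0], [8, 0, 0], [8, 0, 0], [8, 0, 0]], linear=[[0, 0, 0], [0, 0, 0], [0, 0, 0], [0, 0, 0], [0, 0, 0], [0, 0, 0], [0, 0, 0], [0, 0, 0], [0, 0, 0], [0, 0, 0], [0, 0, 0], [0, 0, 0], [0, 0, 0]], claw=[1, 1, 1, 1, 1, 1, 1, 1, 1, 1, 1, 1, 1])

```text
time_s: 2.2
tcp_pos: [161.3, 629.7, 404.7]
orientation: [1.616, 0.883, -1.616]
force: [1.0, 0.6, -0.5]
opening: 0.5
```

carry_out(rot=[[0, 0, 0], [0, 0, 0], [0, 0, 0], [0, 0, 0], [0, 0, 0], [0, 0, 0], [0, 0, 0], [0, 0, 0], [0, 0, 0], [0, 0, 0], [0, 0, 0], [0, 0, 0], [0, 0, 0], [0, 0, 0], [0, 0, 0], [0, 0, 0], [0, 0, 0], [0, 0, 0]], linear=[[0, 42, 20], [0, 42, 20], [0, 42, 20], [0, 42, 20], [0, 42, 20], [0, 42, 20], [0, 42, 20], [0, 42, 20], [0, 28, 40], [0, 28, 40], [0, 28, 40], [0, 28, 40], [0, 28, 40], [0, 28, 40], [0, 28, 40], [0, 28, 40], [0, 28, 40], [0, 0, 0]], claw=[1, 1, 1, 1, 1, 1, 1, 1, 1, 1, 1, 1, 1, 1, 1, 1, 1, 1])

```text
time_s: 4.0
tcp_pos: [379.6, -148.2, 408.2]
orientation: [1.625, 0.874, -1.599]
force: [0.3, 0.4, -0.4]
opening: 0.3
```

```bash
cat >> h.py <<'E'
a=np.radians(61.4);RS=np.array([[np.cos(a),-np.sin(a)],[np.sin(a),np.cos(a)]]);o=np.array([527.4,64.6])
def todo(tx,ty,tz):
    "tool-axis shift that brings the fingertips to stand-frame (tx,ty,tz)"
    s=bot.state();R=Ro.from_rotvec(s['orientation']).as_matrix();tip=np.array(s['tcp_pos'])+199*R[:,0]
    print('t',s['time_s'],'tip in stand',(tip[:2]-o)@RS,tip[2],'x-axis',R[:,0],'z yaw',np.degrees(np.arctan2(R[1,2],R[0,2])),'F',s['force'])
    print('shift',R.T@(np.array([*(o+RS@[tx,ty]),tz])-tip))
E
python3 -c "
from h import *
np.set_printoptions(precision=2,suppress=True)
todo(-195,1,28)"
```

```text
t 4.0 tip in stand [-256.27   24.81] 209.17826465651146 x-axis [ 0.02 -0.   -1.  ] z yaw -122.60277580245602 F [ 0.3   0.44 -0.4 ]
shift [181.91  16.75 -61.44]
```

carry_out(rot=[[-4, 0, 0], [0, 0, 0], [0, 0, 0]], linear=[[0, 0, 0], [25, 10, -31], [25, 10, -31]], claw=[1, 1, 1])

```text
time_s: 4.3
tcp_pos: [428.4, -106.2, 362.2]
orientation: [1.584, 0.904, -1.551]
force: [0.5, -1.1, 0.5]
opening: 0.6
```

```bash
python3 -c "
from h import *
np.set_printoptions(precision=2,suppress=True)
todo(-195,1,28)"
```

```text
t 4.3 tip in stand [-196.2     0.03] 163.28689654119344 x-axis [ 0.03 -0.01 -1.  ] z yaw -119.0786103379474 F [ 0.5  -1.09  0.45]
shift [135.22  -4.46  -0.41]
```

carry_out(rot=[[0, 0, 0], [0, 0, 0], [0, 0, 0], [0, 0, 0], [0, 0, 0]], linear=[[34, -1, 0], [34, -1, 0], [34, -1, 0], [33, -1, 0], [0, 0, 0]], claw=[1, 1, 1, 1, 1])

```text
time_s: 4.8
tcp_pos: [429.7, -98.4, 221.9]
orientation: [1.578, 0.913, -1.544]
force: [-0.1, -0.1, 0.5]
opening: 0.5
```

```bash
python3 -c "
from h import *
np.set_printoptions(precision=2,suppress=True)
todo(-142,1,28)
for c,b in (('top',(190,150,340,270)),('scene',(230,140,380,300))):
  p,_=cams.camera(c); save('b_%s.png'%c,p,b,4)
"; python3 -c "
import cv2,numpy as np
a=cv2.imread('pics/b_top.png');b=cv2.imread('pics/b_scene.png');h=480
cv2.imwrite('pics/b.png',cv2.resize(np.hstack([a,cv2.resize(b,(450,480))]),(800,366)))"
```

```text
t 4.8 tip in stand [-188.43    2.89] 22.922934266697894 x-axis [ 0.03 -0.01 -1.  ] z yaw -118.50911073425435 F [-0.08 -0.13  0.49]
shift [ -4.68   2.08 -46.46]
```

View pics/b.png

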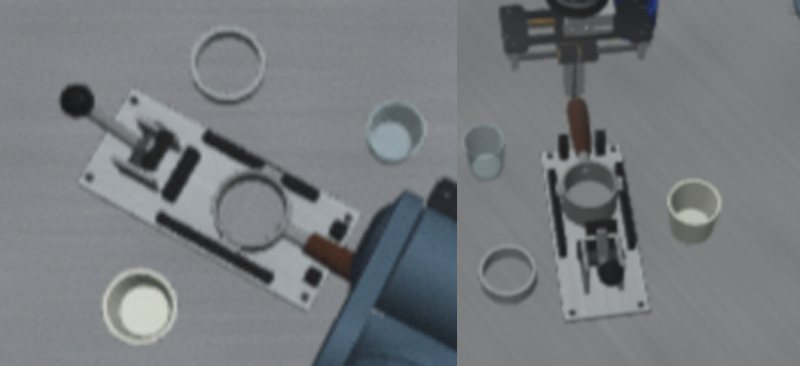

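carry_out(rot=[[0, 0, 0], [0, 0, 0], [0, 0, 0], [0, 0, 0], [0, 0, 0], [0, 0, 0]], linear=[[0, 1, -6], [0, 1, -6], [0, 0, -6], [0, 0, -6], [0, 0, -6], [0, 0, -6]], claw=[1, 1, 1, 1, 1, 1])

```text
time_s: 5.5
tcp_pos: [454.8, -67.9, 233.9]
orientation: [1.582, 0.892, -1.528]
force: [-1.4, -1.9, -1.0]
opening: 0.6
```

```bash
python3 -c "
from h import *
np.set_printoptions(precision=2,suppress=True)
todo(-142,1,28)"
```

```text
t 5.5 tip in stand [-149.83   -9.13] 35.1304496950481 x-axis [ 0.04 -0.02 -1.  ] z yaw -118.46577074470909 F [-1.38 -1.95 -0.96]
shift [  6.69 -10.44  -7.81]
```

carry_out(rot=[[0, 0, 0], [0, 0, 0]], linear=[[0, 0, 6], [9, -10, 0]], claw=[1, 1])

```text
time_s: 5.7
tcp_pos: [444.9, -68.4, 225.6]
orientation: [1.583, 0.889, -1.524]
force: [0.2, 0.3, 0.3]
opening: 1.0
```

```bash
python3 -c "
from h import *
np.set_printoptions(precision=2,suppress=True)
todo(-142,1,28)"
```

```text
t 5.7 tip in stand [-154.71   -1.44] 26.862799895594293 x-axis [ 0.05 -0.02 -1.  ] z yaw -118.40501670499847 F [0.18 0.28 0.3 ]
shift [ -1.16  -2.34 -12.73]
```

carry_out(rot=[[0, 0, -3], [0, 0, 0], [0, 0, 0], [0, 0, 0]], linear=[[0, 8, 0], [1, -1, -5], [1, -1, -5], [1, -1, -4]], claw=[1, 1, 1, 1])

```text
time_s: 6.1
tcp_pos: [452.4, -56.9, 219.4]
orientation: [1.569, 0.941, -1.566]
force: [-4.2, -8.6, 5.3]
opening: 0.4
```

```bash
python3 -c "
from h import *
np.set_printoptions(precision=2,suppress=True)
todo(-142,1,28)"
```

```text
t 6.1 tip in stand [-141.36    9.12] 20.452227482990082 x-axis [-0.    0.01 -1.  ] z yaw -118.48571413853469 F [-4.24 -8.64  5.27]
shift [-7.61  8.07  0.61]
```

carry_out(rot=[[0, 0, 0], [0, 0, 0]], linear=[[0, 0, 6], [-6, 8, 0]], claw=[1, 1])

```text
time_s: 6.3
tcp_pos: [455.3, -64.8, 224.1]
orientation: [1.568, 0.945, -1.567]
force: [-0.3, -0.1, -0.1]
opening: 0.5
```

```bash
python3 -c "
from h import *
np.set_printoptions(precision=2,suppress=True)
todo(-142,1,28)
p,_=cams.camera('top');q,_=cams.camera('scene')
save('c.png',np.hstack([p[160:260,200:330],q[170:270,250:330]]),None,3.8)
for z,c in ((10,'top'),(10,'scene')):
  for d in cams.pinpoint('portafilter',c)[:2]: print(c,(at_z(c,d['pixel'],10)[:2]-o)@RS,d['score'])"
```

```text
t 6.3 tip in stand [-146.76    3.39] 25.080693200538406 x-axis [-0.01  0.01 -1.  ] z yaw -118.42239690274833 F [-0.29 -0.15 -0.14]
shift [-2.91  2.37 -4.77]
top [ 0.64 -0.34] 0.96
top [-316.53  100.16] 0.79
scene [-301.2    89.69] 0.63
scene [-2.26 -4.03] 0.59
```

View pics/c.png

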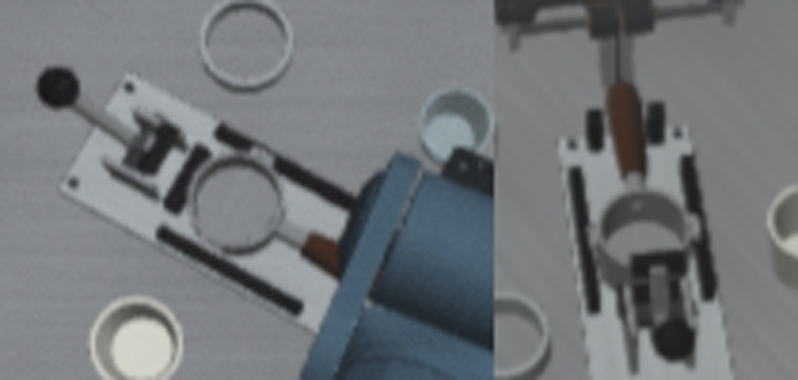

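The basket, centred at (237,203) in the crop, now lies next to the black stop at (188,178). I'll push once more, well aligned, to feel the stop.

carry_out(rot=[[0, 0, 0], [0, 0, 0], [0, 0, 0]], linear=[[0, 2, -5], [0, 1, -4], [0, 0, -4]], claw=[1, 1, 1])

```text
time_s: 6.8
tcp_pos: [464.6, -58.5, 225.5]
orientation: [1.545, 0.938, -1.574]
force: [-13.8, -22.4, 7.0]
opening: 0.6
```

```bash
python3 -c "
from h import *
np.set_printoptions(precision=2,suppress=True)
todo(-142,1,28)"
```

```text
t 6.8 tip in stand [-140.83   -2.04] 26.515186020877167 x-axis [-0.01 -0.01 -1.  ] z yaw -117.97166698797683 F [-13.85 -22.37   7.03]
shift [-1.44 -3.07  1.16]
```

26 N with no travel (friction is at most 6 N), so the basket is against the stop. I'll back off, rise and go round to the knob.

carry_out(rot=[[0, 0, 0], [0, 0, 0], [0, 0, 0], [0, 0, 0], [0, 0, 0], [0, 0, 0], [0, 0, 0], [0, 0, 0], [0, 0, 0]], linear=[[0, 0, 10], [0, 0, 15], [0, 0, 15], [-35, 0, 0], [-35, 0, 0], [-35, 0, 0], [-35, 0, 0], [-35, 0, 0], [0, 0, 0]], claw=[1, 1, 1, 1, 1, 1, 1, 1, 1])

```text
time_s: 7.7
tcp_pos: [447.9, -93.4, 405.9]
orientation: [1.547, 0.944, -1.576]
force: [0.4, 0.6, -0.2]
opening: 0.5
```

```bash
python3 -c "
from h import *
np.set_printoptions(precision=2,suppress=True)
todo(200,0,200)"
```

```text
t 7.7 tip in stand [-178.9    -3.16] 206.9789574392082 x-axis [-0.02 -0.   -1.  ] z yaw -118.01072042428517 F [ 0.42  0.57 -0.22]
shift [   3.      0.78 -378.97]
```

carry_out(rot=[[0, 0, 0], [0, 0, 0], [0, 0, 0], [0, 0, 0], [0, 0, 0], [0, 0, 0], [0, 0, 0], [0, 0, 0], [0, 0, 0], [0, 0, 0]], linear=[[0, 0, -40], [0, 0, -40], [0, 0, -40], [0, 0, -40], [0, 0, -40], [0, 0, -40], [0, 0, -40], [0, 0, -40], [0, 0, -40], [0, 0, 0]], claw=[1, 1, 1, 1, 1, 1, 1, 1, 1, 1])

```text
time_s: 8.7
tcp_pos: [622.8, 237.5, 391.6]
orientation: [1.546, 0.947, -1.586]
force: [-0.8, 0.2, 0.3]
opening: 0.5
```

```bash
python3 -c "
from h import *
np.set_printoptions(precision=2,suppress=True)
todo(185,0,112)"
```

```text
t 8.7 tip in stand [194.9   3.4] 192.64995910821298 x-axis [-0.03 -0.   -1.  ] z yaw -118.27364708138599 F [-0.81  0.21  0.35]
shift [80.68  5.11  8.89]
```

carry_out(rot=[[0, 0, 0], [0, 0, 0], [0, 0, 0]], linear=[[27, 2, 3], [27, 2, 3], [27, 1, 0]], claw=[1, 1, 1])

```text
time_s: 9.0
tcp_pos: [622.9, 230.8, 309.7]
orientation: [1.548, 0.947, -1.579]
force: [0.2, 1.2, -0.2]
opening: 0.4
```

```bash
python3 -c "
from h import *
np.set_printoptions(precision=2,suppress=True)
todo(160,0,115)
p,_=cams.camera('top');q,_=cams.camera('scene')
save('d.png',np.hstack([p[140:240,170:300],q[190:290,250:330]]),None,3.8)
for d in cams.pinpoint('portafilter','top')[:2]: print((at_z('top',d['pixel'],10)[:2]-o)@RS,d['score'])
"
```

```text
t 9.0 tip in stand [189.82  -0.64] 110.76653515024341 x-axis [-0.02  0.   -1.  ] z yaw -118.12892961325531 F [ 0.23  1.19 -0.21]
shift [-3.95 -0.96 29.85]
[-312.79   98.67] 0.74
[2.54 5.7 ] 0.69
```

View pics/d.png

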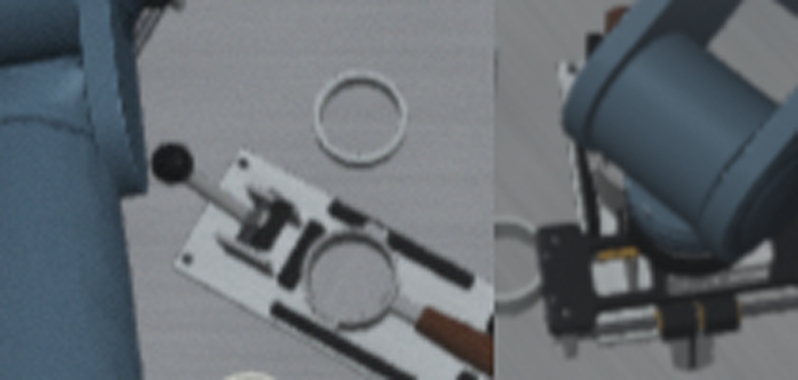

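The basket lies against the stop, the knob is still open at (172,162), and the fingertips are behind it. Now I'll push towards the portafilter.

carry_out(rot=[[0, 0, 0], [0, 0, 0], [0, 0, 0], [0, 0, 0], [0, 0, 0], [0, 0, 0]], linear=[[0, 0, 10], [0, 0, 10], [0, 0, 10], [0, 0, 8], [0, 0, 8], [0, 0, 8]], claw=[1, 1, 1, 1, 1, 1])

```text
time_s: 9.75
tcp_pos: [598.2, 181.9, 322.4]
orientation: [1.573, 0.947, -1.559]
force: [1.4, 3.5, 1.9]
opening: 0.6
```

```bash
python3 -c "
from h import *
np.set_printoptions(precision=2,suppress=True)
todo(95,0,118)"
```

```text
t 9.75 tip in stand [139.46  -4.71] 123.37166464942985 x-axis [ 0.    0.01 -1.  ] z yaw -118.29349844169789 F [1.42 3.49 1.9 ]
shift [ 4.83 -4.92 44.5 ]
```

carry_out(rot=[[0, 0, 0], [0, 0, 0], [0, 0, 0]], linear=[[3, -3, 9], [2, -2, 9], [2, -1, 9]], claw=[1, 1, 1])

```text
time_s: 10.05
tcp_pos: [579.6, 159.3, 318.7]
orientation: [1.579, 0.943, -1.551]
force: [-0.3, 0.2, 0.7]
opening: 0.5
```

```bash
python3 -c "
from h import *
np.set_printoptions(precision=2,suppress=True)
todo(88,0,120)"
```

```text
t 10.05 tip in stand [111.69  -0.46] 119.72976948227378 x-axis [ 0.01  0.02 -1.  ] z yaw -118.30208549029184 F [-0.28  0.18  0.74]
shift [-0.7  -0.59 23.67]
```

carry_out(rot=[[0, 0, 0], [0, 0, 0], [0, 0, 0]], linear=[[1, 0, 9], [1, 0, 8], [1, 0, 8]], claw=[1, 1, 1])

```text
time_s: 10.35
tcp_pos: [565.1, 134.5, 312.5]
orientation: [1.574, 0.945, -1.558]
force: [0.2, 0.5, 1.3]
opening: 0.3
```

```bash
python3 -c "
from h import *
np.set_printoptions(precision=2,suppress=True)
todo(88,0,120)
q,_=cams.camera('scene');p,_=cams.camera('top')
save('e.png',np.hstack([p[140:240,170:300],q[190:290,250:330]]),None,3.8)"
```

```text
t 10.35 tip in stand [82.01  1.19] 113.5096578187925 x-axis [ 0.    0.01 -1.  ] z yaw -118.31983446682881 F [0.19 0.5  1.28]
shift [-6.42  1.19 -6.07]
```

View pics/e.png

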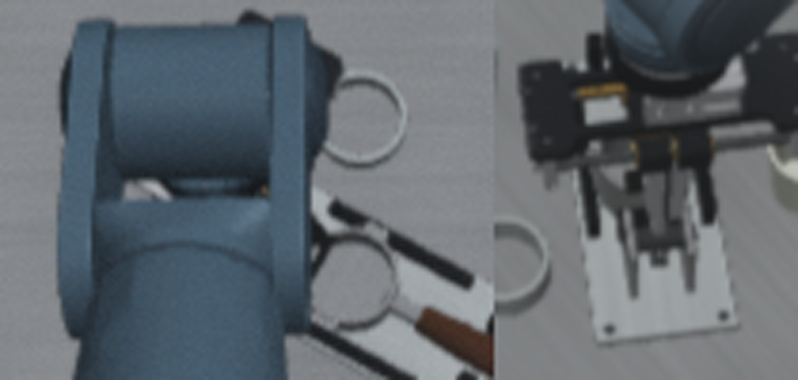

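The gripper hides the knob, but the tips are at x=82 with nothing left to push, so the lever should have snapped over. I'll back off, rise and look.

carry_out(rot=[[0, 0, 0], [0, 0, 0], [0, 0, 0], [0, 0, 0], [0, 0, 0], [0, 0, 0], [0, 0, 0], [0, 0, 0], [0, 0, 0], [0, 0, 0]], linear=[[0, 0, -15], [0, 0, -25], [0, 0, -35], [0, 0, -40], [-30, 0, -30], [-40, 0, 0], [-40, 0, 0], [0, 0, -30], [0, 0, -30], [0, 0, 0]], claw=[1, 1, 1, 1, 1, 1, 1, 1, 1, 1])

```text
time_s: 11.45
tcp_pos: [668.2, 330.8, 428.4]
orientation: [1.576, 0.949, -1.554]
force: [-0.3, 0.5, -0.0]
opening: 0.8
```

```bash
python3 -c "
from h import *
np.set_printoptions(precision=2,suppress=True)
todo(88,0,120)
p,_=cams.camera('top');q,_=cams.camera('scene')
save('f.png',np.hstack([p[140:240,170:300],q[190:290,250:330]]),None,3.8)
for n,z in (('clamp_knob',142),('portafilter',10)):
  for c in ('top','scene'):
    for d in cams.pinpoint(n,c)[:2]: print(n,c,(at_z(c,d['pixel'],z)[:2]-o)@RS,d['score'])"
```

```text
t 11.45 tip in stand [304.41   4.87] 229.40739413269552 x-axis [ 0.    0.02 -1.  ] z yaw -118.19057399855976 F [-0.34  0.5  -0.02]
shift [105.78   3.85 218.22]
clamp_knob top [36.09  1.91] 0.59
portafilter top [3.38 0.86] 0.97
portafilter top [-314.79   91.68] 0.92
portafilter scene [-319.5    89.13] 0.92
portafilter scene [ 5.34 -5.1 ] 0.77
```

View pics/f.png

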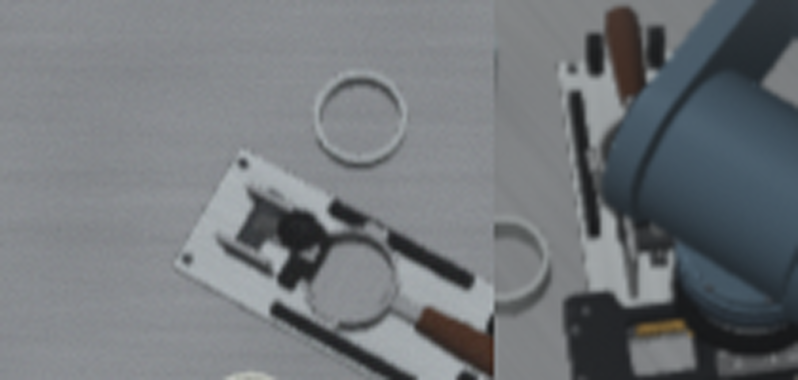

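The knob is now over the rim side at (300,230), measured at x≈36 (34 expected when shut). The basket is home, the ring is untouched and the robot is clear, so I'll hand in.

```bash
python3 -c "
from h import *
ticket.hand_in()"
```

```text
the job is handed in; nothing more can be done
```

I pushed the portafilter home with the closed fingertips and then pushed the clamp lever over centre. I handed the job in at about 11.5 s, with the robot clear. `hand_in()` gives no verdict.

- **Portafilter:** the last push met 26 N without moving, well above the 6 N of friction, so it is against the back stop. Afterwards the networks put its origin at (3, 1) mm in the stand's frame from the top camera and (5, −5) mm from the scene camera. These disagree by a few mm and x cannot really be positive, so I relied on the force and the picture.
- **Clamp:** the top camera put the knob at x ≈ 36 mm, where 34 is expected when shut. The lever angle was not measured directly, and the scene camera's view of the knob was blocked by the arm.
- **Other things:** in the last picture the dosing ring had not moved. I did not measure the cups, glass, tamper, jug or bottle again. The arm and fingers passed clear of them, and no unexpected force showed at the end of any move.
- **Drift:** single moves drifted by up to about 1 cm sideways and in height, so I backed off and realigned twice during the push.

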